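# Open the board holder to its mark and load a board from the carton

### The job

First crank the handwheel of the board holder until the pointer of its sliding jaw stands at the one long mark on the scale. Then swing both flaps of the small carton right open, past upright so that they lean outwards, take out the circuit board and lay it flat on the ledges of the two jaws, component side up and between their raised lips. Leave the jaw at the mark and do not knock over or shift the jar, the tin and the capacitor that stand nearby.

Things in the scene. Friction and masses are not known exactly. Their poses are not given: they have to be found in the camera images.
- holder: Grey board holder, screwed down: base plate 100 (x) by 212 (y, from -112 to +100) by 12 mm. Origin: underside of the plate, below the screw; x points away from the operator's side, y along the screw from wheel end to free end, z up. Two jaws stand across y (see seat_center, joint jaw). The handwheel at the end y = -78 mm slopes, facing the operator (see wheel_center).
- wheel_center (a point): Centre of the spoked handwheel (outer radius 47 mm), on its axis in the plane of its rim; in the holder's frame (-20, -78, 95) mm. The axis leans 35 degrees from vertical towards the operator: direction (-0.574, 0, 0.819) in the holder's frame. The rim is a 10 mm thick ring, so it rises 5 mm above this plane.
- handle_grip (a point): Middle of the crank handle: black cylinder, 16 mm diameter, 40 mm long, parallel to the wheel's axis and 35 mm from it, from 6 to 46 mm above the rim plane (this point: 26 mm above). It spins freely on its own pin: grip it along its axis and lead it round in a circle without turning the hand. Takes about 2 N.
- crank (a joint): Handwheel angle, rad, 0 to 18.8; grows counter-clockwise as the operator sees it looking down on the handle. At 0 the handle lies from the axis towards the far, upper side (direction (0.819, 0, 0.574) in the holder's frame). One turn counter-clockwise opens the jaw by 15 mm; it stays where it is left.
- jaw (a joint): Travel of the sliding jaw, m, 0 to 0.045 along the holder's +y; larger is wider open. The pointer is at the long mark at 0.030. In the holder's frame the fixed lip's inner face is at y = -16 mm, the sliding lip's at y = 9 mm + travel: 55 mm apart at the mark.
- scale_mark (a point): The long thick line on the white scale, on the front edge of the holder's base plate (the other lines, 5 mm apart, are short and thin).
- pointer_tip (a point): Tip of the small pointer on the front of the sliding jaw, above the scale; it moves along the holder's y only, and is at the mark when its y there equals that of scale_mark.
- seat_center (a point): Where the board's centre comes to lie: midway between the lips when the jaw is at the mark, 2 mm above the ledges; in the holder's frame (0, 11.5, 47) mm, axes as the holder's. Jaws are 32 mm wide in x; ledges reach 13 mm in from the lips, tops at z = 45 mm; lips rise to z = 53 mm. Between and beside the jaws nothing stands above z = 30 mm.
- carton: Small cardboard carton fixed to the bench, outside 124 (x) by 112 (y) by 45 mm, walls 4 mm, floor 9 mm. Origin: underside centre. Flaps are hinged on top of its near (-x) and far (+x) walls and meet towards the middle; short end flaps hang down outside the other walls. A packing strip on its floor, 28 (x) by 44 (y) mm, top at z = 20 mm, bears the board.
- flap_near (a joint): Angle of the near flap (55 mm long, 104 mm wide, 3 mm thick), hinged at x = -60, z = 45 mm in the carton's frame: 0 flat shut, 1.57 upright, up to 2.6 folded outwards. It stands ajar at the start, moves at a light push and stays where it is left.
- flap_far (a joint): The same for the far flap, hinged at x = +60, z = 45 mm.
- board_center (a point): Middle of the circuit board: 36 (x) by 50 (y) mm, edge 4 mm thick, components up to 16 mm above its underside; this point is central, 2 mm above the underside; +z is the component side. In the carton its y lies along the carton's y within 0.06 rad. In the holder its y lies along the holder's y, either way round.
- flux_jar: Bystander: small jar with a cap, 38 mm diameter, 38 mm high. Origin: underside centre.
- parts_tin: Bystander: round tin of screws, 63 mm diameter, 29 mm high. Origin: underside centre.
- capacitor: Bystander: upright can capacitor, 25 mm diameter, 44 mm high. Origin: underside centre.

How it is judged (in metres and radians):
On the way, in this order (a step that is already met when the one before it is completed fails the run):
1. the sliding jaw's pointer stands at the long mark (value of joint jaw between 0.0275 and 0.0325 m), for 0.3 s.
2. both flaps of the carton are swung open past upright (value of joint each of flap_near, flap_far above 1.75 rad), for 0.2 s.
3. the board lies on both ledges between the lips (horizontal distance between board_center and seat_center below 0.008 m and z of board_center in the frame of seat_center between -0.0025 and 0.0025 m), for 0.2 s.
At the end, for the whole second after the job is handed in: The sliding jaw is within 2.5 mm of the long mark, both carton flaps are more than 1.75 rad open, and the board lies flat (within 0.1 rad), component side up, on both ledges between the lips: centre within 8 mm of seat_center in plan and 2.5 mm in height, in line with the holder within 0.2 rad (all of step 1 and all of step 2 and all of step 3 and angle between board_center's own z axis and vertical below 0.1 rad and angle between the y axis of board_center and the y axis of holder, either way round below 0.2 rad); the robot touches nothing.
It fails at once if the jar, the tin or the capacitor is shifted by more than 3 cm or knocked over (distance of any of flux_jar, parts_tin, capacitor from where it was at the start of the episode above 0.03 m or angle between any of flux_jar, parts_tin, capacitor's own z axis and vertical above 0.7 rad).
It also fails if it takes over 72 s, if anything falls off the work surface, if the arm or the gripper's body presses on something with over 40 N, if the wrist force passes 120 N, or if a joint passes its speed limit or range.

### The arm

A 6-joint arm with a two-finger parallel gripper is mounted at the origin on a cart in front of the work surface, level with it; the furniture and walls round the work are solid. World frame = base frame: x ahead of the robot, y to its left, z up, the work surface at z = 0. Lengths are in m, angles in degrees, forces in N, time in s.
With the tool pointing down it reaches from about 0.375 to 0.9 m from the base axis. Payload 3.1 kg.
Tool frame: the origin (TCP) lies between the finger pads; the fingertips stand 11 mm ahead of it and the grasp point (between the pads) lies 8 mm behind it; x points along the fingers, y is the direction in which the jaws open and shut, and the axes are right-handed (so a half turn about x gives the same grasp; the last joint's range is limited). The gripper opens to 87 mm and grips with 3 to 60 N. Pads are 19 mm wide; open, the fingers measure 117 mm over their backs; the gripper's body (75 mm by 190 mm) begins 51 mm behind the grasp point.
Start: joints at [-74.284, 30.224, 82.088, -0, 67.689, -10.227], TCP at [0.273, -0.562, 0.234] pointing down, gripper open.
Joint ranges: [-176.69, 176.69], [-43.24, 126.21], [12.49, 139.97], [-82, 262], [0, 151.66], [-163.58, 163.58]. Speed limits (degrees/s): [159.86, 159.86, 180, 180, 180, 180].

### API

Orientations are given as a 3x3 rotation matrix whose columns are the frame's x, y, z axes.
In Python, from rig import bot gives the robot as it stands.
- The arm moves only by the shell command python3 -m inch 'ROWS' [OPENING]. ROWS is a JSON object of lists of equal length, an entry for each row: "dp": the shift along the tool's x, y, z in mm, a list of three; "yaw": the turn about the tool's x in degrees. In form: {"dp": [[tx, ty, tz], ...], "yaw": [yaw, ...]}. A call has 1 to 20 rows; each row shifts and turns the commanded pose from where the row before left it, along the tool's axes as they then stand; what a row does not reach is not made up. A row lasts 1/12 s, in which the tool goes at most 41.7 mm and 7.16 degrees, less where a joint would pass 70% of its speed; a pose out of reach is approached as far as the arm can. A call is refused whole if a number of a shift passes 41.7 or a number of a turn 7.16, either way. A call with a gripper value outside its range is refused whole. OPENING is the finger opening in mm, from 0 to 87, set as the call begins (- or left out, the last holds). The fingers move at their own pace and stop on an object; the grip force is fixed at half the most. Time passes only in rows, so rows that do not move let the fingers close. It gives the time, the measured TCP pose, the force and the opening at its end, in the units of the state.
- bot.read_state(): the state, without advancing time (a new reading comes with each control period).
- bot.capture(name): name is "side" or "top" or "wrist"; returns a dict with "color" (384x512x3 uint8, red, green, blue), "intrinsics" (3x3 intrinsics, pixels), "k1" (the pictures are not rectified: a ray, as slopes to the right and down, at radius r is drawn at 1 + k1 r^2 times it, then the intrinsics apply), "pose" (4x4, takes a point from camera to world coordinates). Camera axes: x right, y down, z forward; pixel columns grow to the right and rows downward; lengths in m; the calibration is good to about 2 mm. A picture is of the moment at which its call begins. There is no depth.
- bot.hand_in(): hands the job in, once; it reports no verdict.
The state is a dict: "time_s": time; "joint_positions": joint angles; "qvel": joint speeds; "tau": joint torques, N m; "position": TCP position; "tcp_rot": TCP orientation; "force": force on the tool from outside, world axes, zero at the start; "moment": the same for the moment, N m; "opening": opening from 0.0 (shut) to 1.0 (fully open).
Only numpy, scipy, OpenCV 4.12 (cv2) and the standard library are available. Lean on these libraries where they do the work, as an engineer would, in place of code of your own. Each camera call takes 0.05 s, during which the arm holds its last target.

## Working session

There is one attempt and no reset: what is moved stays moved. The work goes in short steps, Python scripts to look and compute and a shell command to move; the robot and the scene stay as the last step left them, time stands still between calls to the robot, and variables do not carry over. Pictures are saved under pics/ and viewed, and the job is handed in when it is done.

```bash
ls; mkdir -p pics
python3 - <<'E'
from rig import bot
import cv2,numpy as np
s=bot.read_state();print(s)
for n in("side","top","wrist"):
    c=bot.capture(n);cv2.imwrite(f"pics/{n}0.png",c["color"][...,::-1]);print(n,c["intrinsics"],c["k1"],c["pose"])
E
```

```text
pics
{'time_s': 0.0, 'joint_positions': array([-7.42852922e+01,  3.02794060e+01,  8.21550628e+01, -9.14151959e-04,
        6.76864766e+01, -1.02289419e+01]), 'qvel': array([ 0.0020424 , -0.00183411, -0.01707334, -0.02109045,  0.02289562,
        0.00971399]), 'tau': array([-1.83269374e-03, -4.40053010e+01, -1.76592582e+01,  6.31045480e-02,
        5.83075185e-02, -1.68101919e-04]), 'position': array([ 0.27324734, -0.56134276,  0.23257421]), 'tcp_rot': array([[-5.85939295e-04,  4.37491824e-01, -8.99222197e-01],
       [ 2.02799667e-03, -8.99219983e-01, -4.37492068e-01],
       [-9.99997772e-01, -2.07996342e-03, -3.60343640e-04]]), 'force': array([-0.3133136 , -0.32665926, -0.26965414]), 'moment': array([0.00419724, 0.02350913, 0.03726106]), 'opening': 1.0009553416261925}
side [[447.59536937   0.         259.76523594]
 [  0.         447.59536937 192.39229097]
 [  0.           0.           1.        ]] -0.07874100382116553 [[ 0.99998804 -0.00411468  0.00264221  0.5477557 ]
 [-0.00416768 -0.43452391  0.90065066 -1.0257785 ]
 [-0.00255779 -0.9006509  -0.43453586  0.49267117]
 [ 0.          0.          0.          1.        ]]
top [[381.08593859   0.         253.32867048]
 [  0.         381.08593859 191.52627344]
 [  0.           0.           1.        ]] -0.05892879433917975 [[ 0.00686874 -0.98051475  0.19632535  0.40287637]
 [-0.99994914 -0.0081849  -0.00589338 -0.26677897]
 [ 0.00738545 -0.19627488 -0.9805211   0.95003914]
 [ 0.          0.          0.          1.        ]]
wrist [[266.07852981   0.         260.83016221]
 [  0.         266.07852981 194.92337827]
 [  0.           0.           1.        ]] -0.022643426539765907 [[ 0.43837487 -0.87132665 -0.22049341  0.33262062]
 [-0.89879036 -0.42547906 -0.1055626  -0.53179845]
 [-0.00183582  0.24445334 -0.96965932  0.3831072 ]
 [ 0.          0.          0.          1.        ]]
```

View pics/side0.png

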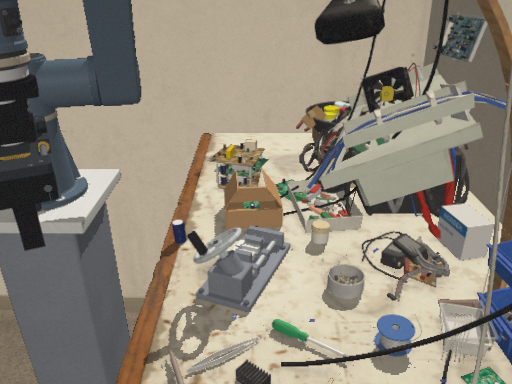

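View pics/top0.png

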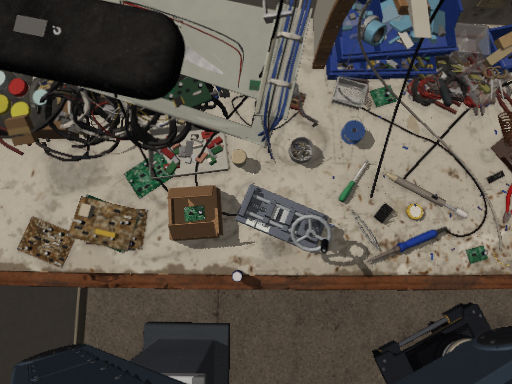

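View pics/wrist0.png

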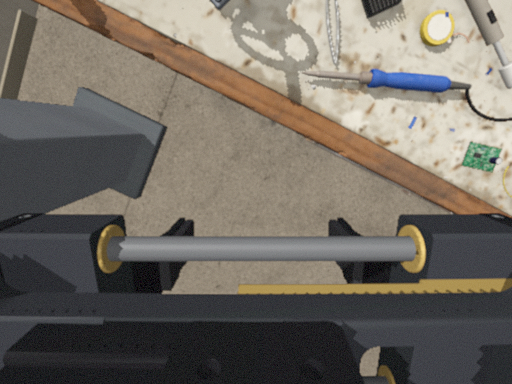

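The top view shows the carton near (194,213), the holder near (285,217), its wheel near (310,233), the jar at (240,158), the tin at (301,150) and the capacitor at (238,277). I'll zoom in next.

Run:
```python
import cv2
a=cv2.imread("pics/top0.png")[130:290,150:350];cv2.imwrite("pics/topz.png",cv2.resize(a,None,fx=4,fy=3.75*4/3.75,interpolation=cv2.INTER_CUBIC)[:600])
a=cv2.imread("pics/side0.png")[165:315,165:365];cv2.imwrite("pics/sidez.png",cv2.resize(a,None,fx=4,fy=4,interpolation=cv2.INTER_CUBIC))
```

```text
(no output)
```

View pics/topz.png

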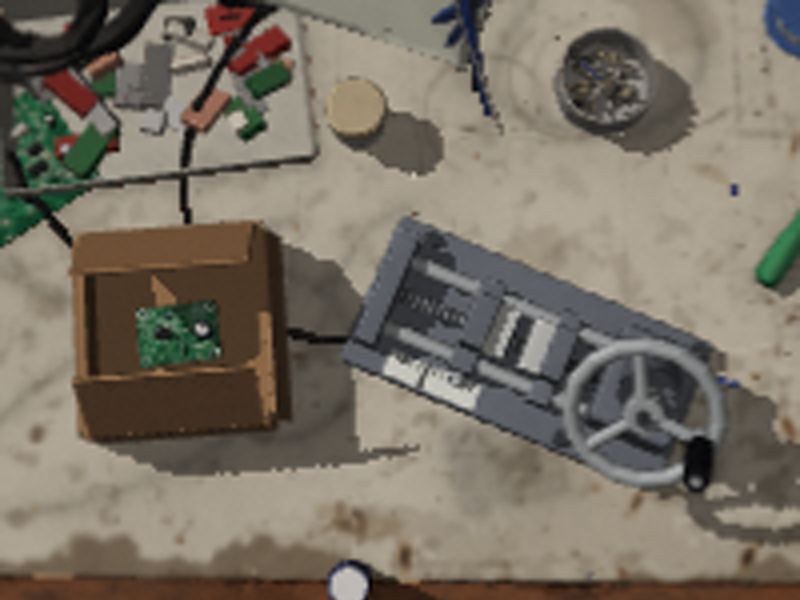

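View pics/sidez.png

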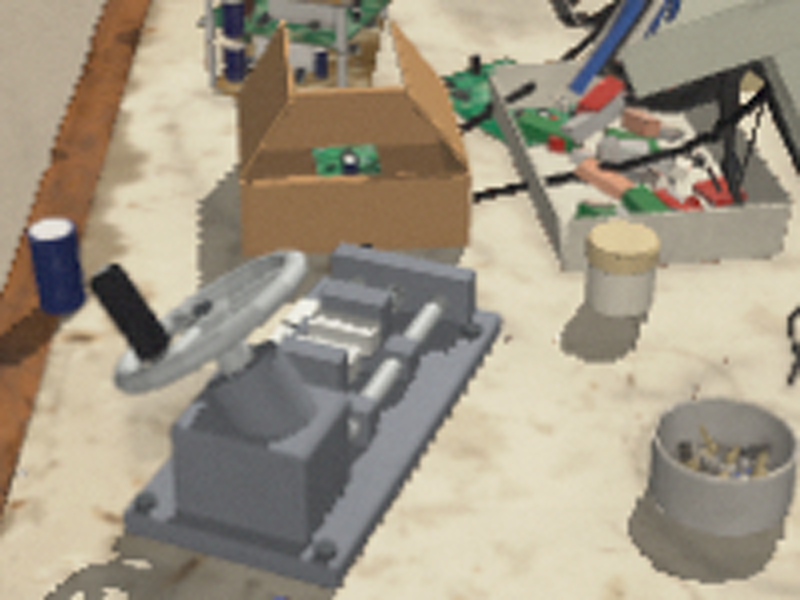

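```bash
cat > h.py <<'E'
import numpy as np,cv2
# calibration stored from captures of fixed cams
K={'side':(447.59536937,259.76523594,192.39229097,-0.07874100382116553),'top':(381.08593859,253.32867048,191.52627344,-0.05892879433917975),'wrist':(266.07852981,260.83016221,194.92337827,-0.022643426539765907)}
P={'side':np.array([[0.99998804,-0.00411468,0.00264221,0.5477557],[-0.00416768,-0.43452391,0.90065066,-1.0257785],[-0.00255779,-0.9006509,-0.43453586,0.49267117]]),
'top':np.array([[0.00686874,-0.98051475,0.19632535,0.40287637],[-0.99994914,-0.0081849,-0.00589338,-0.26677897],[0.00738545,-0.19627488,-0.9805211,0.95003914]])}
def ray(c,px,pose=None):
    f,cx,cy,k=K[c];T=P[c] if pose is None else pose
    x=cv2.undistortPoints(np.array([[px]],float),np.array([[f,0,cx],[0,f,cy],[0,0,1]]),np.array([k,0,0,0,0.]))[0,0]
    d=T[:3,:3]@[x[0],x[1],1];return T[:3,3],d/np.linalg.norm(d)
def onz(c,px,z,pose=None):
    o,d=ray(c,px,pose);return o+d*(z-o[2])/d[2]
def tri(r1,r2):
    (a,u),(b,v)=r1,r2
    s=np.linalg.lstsq(np.c_[u,-v],b-a,rcond=None)[0]
    p,q=a+s[0]*u,b+s[1]*v;return (p+q)/2,np.linalg.norm(p-q)
def proj(c,X,pose=None):
    f,cx,cy,k=K[c];T=P[c] if pose is None else pose
    p=T[:3,:3].T@(np.array(X)-T[:3,3]);x=p[:2]/p[2];x=x*(1+k*(x@x));return np.array([f*x[0]+cx,f*x[1]+cy])
tz=lambda x,y:(x/4+150-.375,y/4+130-.375)
sz=lambda x,y:(x/4+165-.375,y/4+165-.375)
E
python3 - <<'E'
from h import *
np.set_printoptions(precision=4,suppress=True)
print("top corners plate z=12:")
for n,p in dict(FL=(405,217),NL=(343,358),FR=(724,347)).items(): print(n,onz('top',tz(*p),.012))
print("side: ")
for n,p in dict(FL=(501,318),FR=(338,572),NR=(126,512)).items(): print(n,onz('side',sz(*p),.012))
print("handle tip",tri(ray('top',tz(697,478)),ray('side',sz(105,277))))
print("handle base",tri(ray('top',tz(698,440)),ray('side',sz(153,352))))
print("carton top corners z45")
for p in [(78,382),(278,374),(280,425),(82,438),(75,235),(265,225),(278,235)]: print(p,onz('top',tz(*p),.045))
print('side')
for p in [(243,180),(470,178),(468,160)]:print(p,onz('side',sz(*p),.045))
print("side base z0");
for p in [(245,250),(472,247)]:print(p,onz('side',sz(*p),.0))
print("board corners z24")
for p in [(137,310),(216,300),(222,358),(140,369)]: print(p,onz('top',tz(*p),.024))
print('jar',onz('top',tz(355,107),.038),'tin',onz('top',tz(604,82),.029),'cap',onz('top',tz(350,582),.044))
E
```

```text
top corners plate z=12:
FL [ 0.6103 -0.2661  0.012 ]
NL [ 0.5207 -0.2285  0.012 ]
FR [ 0.5292 -0.4652  0.012 ]
side: 
FL [ 0.6098 -0.2676  0.012 ]
FR [ 0.5317 -0.4582  0.012 ]
NR [ 0.4412 -0.4195  0.012 ]
handle tip (array([ 0.442 , -0.4236,  0.1305]), np.float64(0.0011976050052396197))
handle base (array([ 0.4622, -0.4308,  0.1006]), np.float64(0.005824545988328655))
carton top corners z45
(78, 382) [ 0.5007 -0.072   0.045 ]
(278, 374) [ 0.5066 -0.1912  0.045 ]
(280, 425) [ 0.4763 -0.1931  0.045 ]
(82, 438) [ 0.4675 -0.076   0.045 ]
(75, 235) [ 0.5902 -0.0658  0.045 ]
(265, 225) [ 0.5973 -0.1812  0.045 ]
(278, 235) [ 0.5912 -0.1892  0.045 ]
side
(243, 180) [ 0.4768 -0.1818  0.045 ]
(470, 178) [ 0.5979 -0.1806  0.045 ]
(468, 160) [ 0.5978 -0.1597  0.045 ]
side base z0
(245, 250) [ 0.476  -0.1786  0.    ]
(472, 247) [ 0.6001 -0.1763  0.    ]
board corners z24
(137, 310) [ 0.5477 -0.1018  0.024 ]
(216, 300) [ 0.5544 -0.1502  0.024 ]
(222, 358) [ 0.5185 -0.155   0.024 ]
(140, 369) [ 0.5113 -0.1051  0.024 ]
jar [ 0.6743 -0.2345  0.038 ] tin [ 0.695  -0.3911  0.029 ] cap [ 0.3854 -0.2359  0.044 ]
```

Run:
```python
from h import *
np.set_printoptions(precision=4,suppress=True)
C=dict(FL=(.05,.1),NL=(-.05,.1),NR=(-.05,-.112),FR=(.05,-.112))
W=[('FL',(.6100,-.2668)),('NL',(.5207,-.2285)),('NR',(.4412,-.4195)),('FR',(.5310,-.459))]
A=np.array([C[n] for n,_ in W]);B=np.array([w for _,w in W])
a0,b0=A.mean(0),B.mean(0);U,S,Vt=np.linalg.svd((A-a0).T@(B-b0));R=(U@Vt).T
t=b0-R@a0;print(np.degrees(np.arctan2(R[1,0],R[0,0])),t,(A@R.T+t-B)*1e3)
R3=np.eye(3);R3[:2,:2]=R;T=np.r_[t,0]
for tip in ([.442,-.4236,.1305],[.4622,-.4308,.1006]):
    q=R3.T@(np.array(tip)-T)-[-.02,-.078,.095]
    print(q,"u",q@[.819,0,.574],"v",q[1],"n",q@[-.574,0,.819],np.degrees(np.arctan2(q[1],q@[.819,0,.574])))
im=cv2.imread('pics/top0.png')[180:245,230:310]
cv2.imwrite('pics/holdz.png',cv2.resize(im,None,fx=9,fy=9,interpolation=cv2.INTER_CUBIC))
# predicted pixels: lip inner faces
for yy in(-.016,.009,.019,.029,.039): 
  p=R3@[0,yy,.053]+T;print(yy,(proj('top',p)-[230,180])*9+4)
print('mark',(proj('top',R3@[-.05,.039,.012]+T)-[230,180])*9)
```

```text
-22.654405907646996 [ 0.528  -0.3379] [[ 2.6955  1.913 ]
 [-0.289   2.1301]
 [-2.4455 -2.513 ]
 [ 0.039  -1.5301]]
[-0.0264 -0.0342  0.0355] u -0.0012394148668335944 v -0.03421452634513883 n 0.04422446597504577 -92.07462183112632
[-0.005  -0.0331  0.0056] u -0.0008633725585793735 v -0.03307853928795701 n 0.007444326066696647 -91.4951196820923
-0.016 [517.7798 335.6996]
0.009 [430.1584 298.8526]
0.019 [395.1854 284.143 ]
0.029 [360.2575 269.451 ]
0.039 [325.3764 254.7772]
mark [245.0342 439.958 ]
```

View pics/holdz.png

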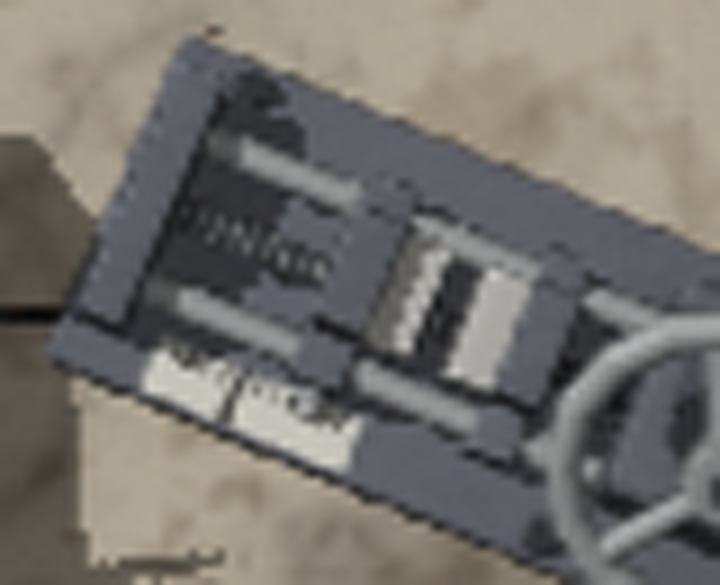

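Top and side views agree. The holder origin is near (0.528,-0.338) with yaw -22.6°. The handle stands at about -92°, and the sliding lip at (390,280) in the zoom gives a travel of 11.2 mm, so 452° counter-clockwise is needed.

```bash
cat >> h.py <<'E'
HY=np.radians(-22.65);HT=np.array([.528,-.3379,0]);HR=np.array([[np.cos(HY),-np.sin(HY),0],[np.sin(HY),np.cos(HY),0],[0,0,1]])
def crank(th,h=.033):
    q=np.array([-.02,-.078,.095])+.035*(np.cos(th)*np.array([.819,0,.574])+np.sin(th)*np.array([0,1,0]))+h*np.array([-.574,0,.819])
    return HR@q+HT-[0,0,.008]
E
python3 -m inch '{"dp":[[0,0,0],[4,0,0],[4,0,0],[4,0,0],[4,0,0],[4,0,0],[4,0,0],[0,0,0]],"yaw":[7,7,7,7,7,7,6.6,0]}' 60
python3 - <<'E'
from h import *
from rig import bot
np.set_printoptions(precision=4,suppress=True)
s=bot.read_state();R=s['tcp_rot'];print(s['position'],R[:,1],R[:,2],s['joint_positions'])
g=crank(np.radians(-92));print(g,'tool mm',R.T@(g-s['position'])*1e3)
ths=np.radians(np.linspace(-92,360,38));p=np.array([crank(t) for t in ths])
Rn=np.array([HR@[0,0,-1],-HR[:,1],-HR[:,0]]).T
print(np.linalg.det(Rn));print((np.diff(p,axis=0)@Rn*1e3).round(1).tolist())
E
```

```text
time_s: 0.82
position: [0.2732, -0.5612, 0.2083]
tcp_rot: [[-0.001, -0.387, -0.922], [0.003, -0.922, 0.387], [-1.0, -0.002, 0.002]]
force: [0.6, 0.5, -1.3]
opening: 0.696
[ 0.2732 -0.5612  0.2083] [-0.387  -0.9221 -0.0021] [-0.9221  0.387   0.0017] [-74.2849  31.8242  83.5726  -0.0007  64.7556  38.4816]
[ 0.4476 -0.4268  0.1133] tool mm [  95.167  -191.2138 -108.9938]
0.9999999999999999
[[-4.3, -0.5, -6.1], [-4.1, -2.1, -5.9], [-3.8, -3.6, -5.4], [-3.2, -4.9, -4.6], [-2.6, -5.9, -3.7], [-1.8, -6.8, -2.6], [-0.9, -7.3, -1.3], [-0.0, -7.4, -0.0], [0.9, -7.3, 1.3], [1.7, -6.8, 2.5], [2.5, -6.0, 3.6], [3.2, -4.9, 4.6], [3.7, -3.6, 5.3], [4.1, -2.2, 5.8], [4.3, -0.6, 6.1], [4.2, 1.0, 6.1], [4.0, 2.5, 5.7], [3.6, 3.9, 5.2], [3.1, 5.2, 4.4], [2.4, 6.2, 3.4], [1.6, 6.9, 2.2], [0.7, 7.3, 1.0], [-0.2, 7.4, -0.3], [-1.1, 7.2, -1.6], [-2.0, 6.6, -2.8], [-2.7, 5.7, -3.9], [-3.4, 4.6, -4.8], [-3.8, 3.3, -5.5], [-4.2, 1.8, -5.9], [-4.3, 0.2, -6.1], [-4.2, -1.4, -6.0], [-3.9, -2.9, -5.6], [-3.5, -4.3, -5.0], [-2.9, -5.5, -4.1], [-2.2, -6.4, -3.1], [-1.3, -7.1, -1.9], [-0.5, -7.4, -0.6]]
```

```bash
python3 -m inch '{"dp":[[4,-27,-15],[4,-27,-16],[4,-27,-15],[4,-27,-16],[4,-28,-16],[4,-28,-16],[4,-27,-15],[0,0,0],[0,0,0]],"yaw":[0,0,0,0,0,0,0,0,0]}' 50
python3 - <<'E'
from h import *
from rig import bot
np.set_printoptions(precision=4,suppress=True)
s=bot.read_state();R=s['tcp_rot']
g=crank(np.radians(-92));print('tool mm',R.T@(g-s['position'])*1e3)
for n in("wrist",):
    c=bot.capture(n);cv2.imwrite("pics/w1.png",c["color"][...,::-1]);print(c['pose'].tolist())
    print(proj('wrist',HR@[-.02,-.113,.095]+HT+.046*HR@[-.574,0,.819],c['pose']))
E
```

```text
time_s: 1.57
position: [0.4487, -0.4262, 0.1812]
tcp_rot: [[-0.001, -0.38, -0.925], [0.001, -0.925, 0.38], [-1.0, -0.0, 0.001]]
force: [0.6, -0.5, 0.9]
opening: 0.576
tool mm [67.9157  0.9238  0.6689]
[[-0.3787332165349798, -0.8971789292718996, -0.22722482162737825, 0.5097706482831516], [-0.9255058755873765, 0.367099424501937, 0.09314980828529941, -0.4507975378728474], [-0.00015794400732177503, 0.2455768340069406, -0.969377116324094, 0.33161728669511153], [0.0, 0.0, 0.0, 1.0]]
[262.4929 222.6545]
```

View pics/w1.png

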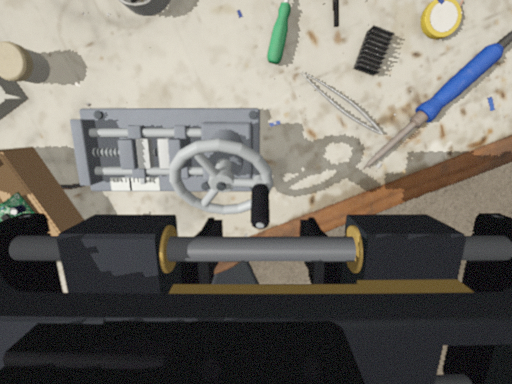

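The wrist view shows the handle's tip at (260,224), against a prediction of (262,223). It sits between the fingers, so I'll descend and grip.

```bash
python3 -m inch '{"dp":[[25,1,1],[25,0,0],[15,0,0],[3,0,0],[0,0,0]],"yaw":[0.4,0,0,0,0]}' 50
python3 -m inch '{"dp":[[0,0,0],[0,0,0],[0,0,0],[0,0,0],[0,0,0],[0,0,0],[0,0,0]],"yaw":[0,0,0,0,0,0,0]}' 0
python3 - <<'E'
from h import *
from rig import bot
c=bot.capture("wrist");cv2.imwrite("pics/w2.png",c["color"][...,::-1])
E
```

```text
time_s: 2.03
position: [0.4448, -0.4288, 0.1126]
tcp_rot: [[-0.002, -0.393, -0.92], [0.002, -0.92, 0.393], [-1.0, -0.001, 0.002]]
force: [0.4, 0.1, 0.2]
opening: 0.574
time_s: 2.62
position: [0.4467, -0.4246, 0.1133]
tcp_rot: [[0.0, -0.392, -0.92], [0.007, -0.92, 0.392], [-1.0, -0.006, 0.003]]
force: [2.9, 7.7, 2.1]
opening: 0.174
```

View pics/w2.png

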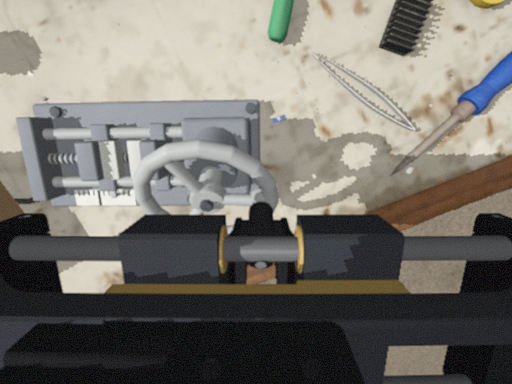

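The handle is gripped: opening about 15 mm, and it shows between the pads at (262,225). I'll crank the first part of the circle.

```bash
python3 -m inch '{"dp":[[-4.3,-0.5,-6.1],[-4.1,-2.1,-5.9],[-3.8,-3.6,-5.4],[-3.2,-4.9,-4.6],[-2.6,-5.9,-3.7],[-1.8,-6.8,-2.6],[-0.9,-7.3,-1.3],[0,-7.4,0]],"yaw":[0,0,0,0,0,0,0,0]}'
python3 - <<'E'
from h import *
from rig import bot
s=bot.read_state();print(s['position'],crank(np.radians(-92+8*452/37)))
E
```

```text
time_s: 3.33
position: [0.488, -0.405, 0.1348]
tcp_rot: [[-0.002, -0.391, -0.92], [-0.002, -0.92, 0.391], [-1.0, 0.002, 0.001]]
force: [-5.5, -0.5, 1.0]
opening: 0.174
[ 0.48798169 -0.40499197  0.13477688] [ 0.48969123 -0.40264661  0.13401663]
```

Tracking is good and the forces are low, so I'll continue.

```bash
python3 -m inch '{"dp":[[0.9,-7.3,1.3],[1.7,-6.8,2.5],[2.5,-6.0,3.6],[3.2,-4.9,4.6],[3.7,-3.6,5.3],[4.1,-2.2,5.8],[4.3,-0.6,6.1],[4.2,1.0,6.1],[4.0,2.5,5.7],[3.6,3.9,5.2],[3.1,5.2,4.4],[2.4,6.2,3.4],[1.6,6.9,2.2],[0.7,7.3,1.0],[-0.2,7.4,-0.3]],"yaw":[0,0,0,0,0,0,0,0,0,0,0,0,0,0,0]}'
python3 - <<'E'
from h import *
from rig import bot
s=bot.read_state();print(s['position'],crank(np.radians(-92+23*452/37)))
E
python3 -m inch '{"dp":[[-1.1,7.2,-1.6],[-2.0,6.6,-2.8],[-2.7,5.7,-3.9],[-3.4,4.6,-4.8],[-3.8,3.3,-5.5],[-4.2,1.8,-5.9],[-4.3,0.2,-6.1],[-4.2,-1.4,-6.0],[-3.9,-2.9,-5.6],[-3.5,-4.3,-5.0],[-2.9,-5.5,-4.1],[-2.2,-6.4,-3.1],[-1.3,-7.1,-1.9],[-0.5,-7.4,-0.6],[0,0,0],[0,0,0]],"yaw":[0,0,0,0,0,0,0,0,0,0,0,0,0,0,0,0]}'
python3 - <<'E'
from h import *
from rig import bot
s=bot.read_state();print(s['position'],crank(0))
for n in ("top","wrist"):
  c=bot.capture(n);cv2.imwrite(f"pics/{n}3.png",c["color"][...,::-1])
im=cv2.imread('pics/top3.png')[180:245,230:310]
cv2.imwrite('pics/holdz3.png',cv2.resize(im,None,fx=9,fy=9,interpolation=cv2.INTER_CUBIC))
E
```

```text
time_s: 4.58
position: [0.4327, -0.3906, 0.095]
tcp_rot: [[0.001, -0.392, -0.92], [0.0, -0.92, 0.392], [-1.0, -0.0, -0.001]]
force: [-0.7, 4.6, 9.0]
opening: 0.171
[ 0.43273237 -0.39064966  0.09501245] [ 0.43379088 -0.38902167  0.09418286]
time_s: 5.92
position: [0.4869, -0.4073, 0.1346]
tcp_rot: [[-0.001, -0.391, -0.92], [0.001, -0.92, 0.391], [-1.0, -0.0, 0.001]]
force: [-3.9, 3.2, 2.8]
opening: 0.171
[ 0.48685614 -0.40734048  0.13461338] [ 0.48847775 -0.40592653  0.134117  ]
```

View pics/holdz3.png

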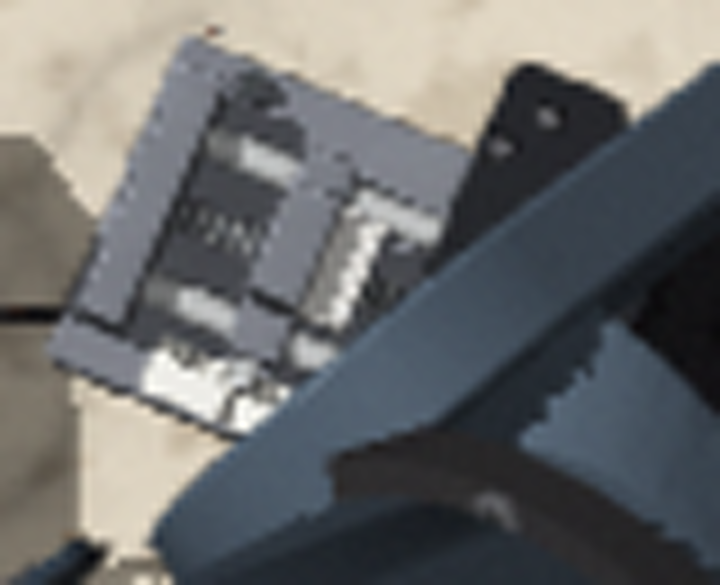

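View pics/wrist3.png

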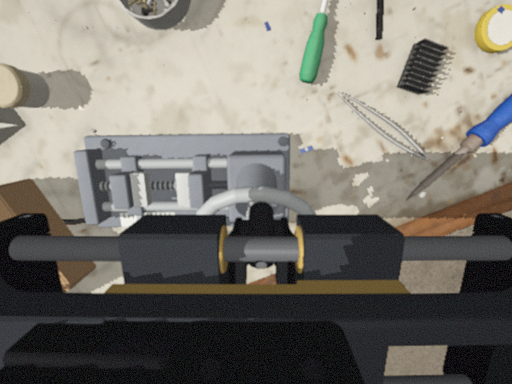

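```bash
python3 -m inch '{"dp":[[0,0,0],[0,0,0],[0,0,0],[-10,0,0],[-30,0,0],[-30,0,0],[-15,0,0],[0,0,0]],"yaw":[0,0,0,0,0,0,-7,-7]}' 45
python3 - <<'E'
from h import *
from rig import bot
c=bot.capture("wrist");cv2.imwrite("pics/w4.png",c["color"][...,::-1])
im=c["color"][...,::-1][80:230,60:260];cv2.imwrite("pics/w4z.png",cv2.resize(im,None,fx=4,fy=4,interpolation=cv2.INTER_CUBIC))
E
```

```text
time_s: 6.68
position: [0.4899, -0.4106, 0.2254]
tcp_rot: [[0.008, -0.152, -0.988], [-0.009, -0.988, 0.152], [-1.0, 0.008, -0.009]]
force: [1.0, -0.3, -0.1]
opening: 0.508
```

View pics/w4z.png

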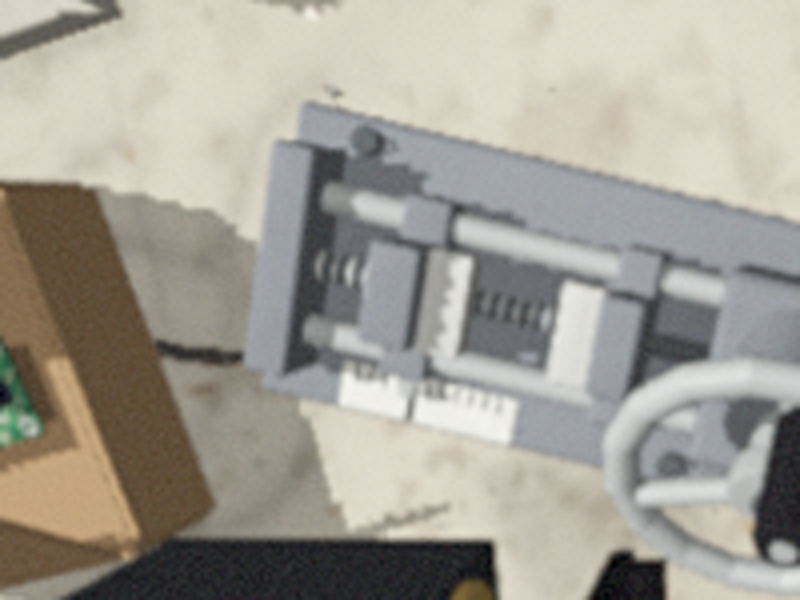

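Run:
```python
from h import *
from rig import bot
np.set_printoptions(precision=4,suppress=True)
c=bot.capture("wrist");cv2.imwrite("pics/w5.png",c["color"][...,::-1]);T=c['pose']
np.save('w5.npy',T)
im=c["color"][...,::-1][140:200,120:240];cv2.imwrite("pics/w5z.png",cv2.resize(im,None,fx=6,fy=6,interpolation=cv2.INTER_CUBIC))
print(bot.read_state()['joint_positions'])
H=lambda q:proj('wrist',HR@np.array(q)+HT,T)
for q in [(0,-.016,.053),(0,.039,.053),(-.05,.1,.012),(.05,.1,.012),(-.05,.039,.012)]+[tuple(np.array([-.02,-.078,.095])+h*np.array([-.574,0,.819])+.035*np.array([.819,0,.574])) for h in(.006,.046)]: print(q,H(q),(H(q)-[120,140])*6+3)
```

```text
[-49.9729  31.7492  81.2302  -0.0003  66.7326  49.0964]
(0, -0.016, 0.053) [209.9604 164.353 ] [542.7626 149.1179]
(0, 0.039, 0.053) [165.0488 153.2095] [273.2925  82.2571]
(-0.05, 0.1, 0.012) [125.8184 175.2549] [ 37.9105 214.5294]
(0.05, 0.1, 0.012) [135.9619 101.3475] [  98.7716 -228.9151]
(-0.05, 0.039, 0.012) [169.3025 185.7953] [298.8151 277.7717]
(np.float64(0.005221), np.float64(-0.078), np.float64(0.120004)) [261.0889 183.4202] [849.5334 263.5213]
(np.float64(-0.017739), np.float64(-0.078), np.float64(0.152764)) [254.8823 215.7845] [812.2937 457.7071]
```

View pics/w5z.png

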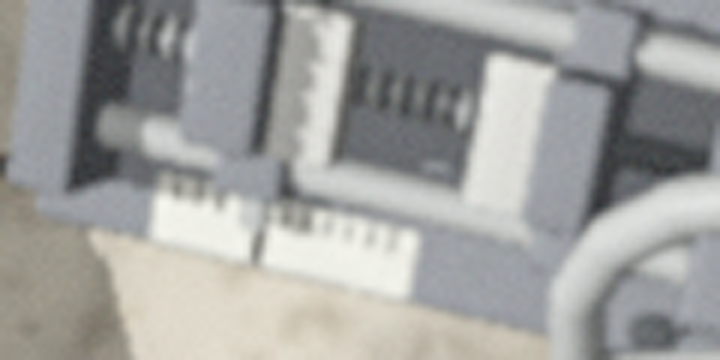

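View pics/w5.png

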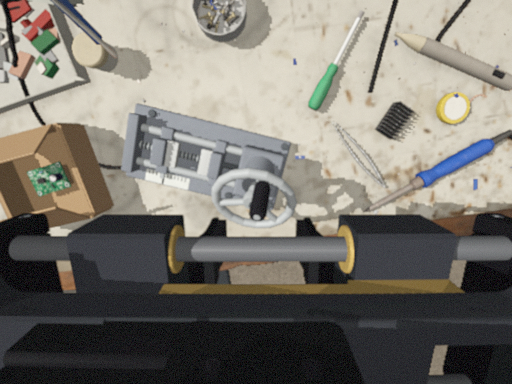

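Pointer at (250,215) next to the long mark at (258,240), and the lip gap and handle position match a travel of about 30 mm. Next is the carton.

```bash
python3 -m inch '{"dp":[[0,0,0],[0,0,0],[0,0,0],[0,0,0],[0,0,0],[0,0,0],[0,0,0],[0,0,0],[0,0,0],[0,0,0],[0,0,0],[0,0,0],[0,0,0],[0,0,0],[0,0,0],[0,0,0]],"yaw":[-7,-7,-7,-7,-7,-7,-7,-7,-7,-7,-7,-7,-7,-7,-5,0]}' 45
python3 - <<'E'
from rig import bot
import numpy as np
s=bot.read_state();R=s['tcp_rot'];print(R,np.degrees(np.arctan2(R[1,1],R[0,1])),R.T@(np.array([.538,-.122,.225])-s['position'])*1e3)
E
```

```text
time_s: 8.12
position: [0.4871, -0.4075, 0.2189]
tcp_rot: [[-0.0, 0.998, 0.067], [0.001, 0.067, -0.998], [-1.0, -0.0, -0.001]]
force: [-0.1, 0.4, -0.0]
opening: 0.519
[[-4.98654810e-04  9.97749178e-01  6.70546701e-02]
 [ 5.62495663e-04  6.70549477e-02 -9.97749126e-01]
 [-9.99999717e-01 -4.59814439e-04 -5.94666858e-04]] 3.84485089260089 [  -5.94587139   69.88173313 -281.49314694]
```

```bash
python3 -m inch '{"dp":[[0,11,-30],[0,12,-34],[0,12,-34],[0,12,-34],[0,12,-34],[0,11,-34],[0,0,0],[0,0,0]],"yaw":[0,0,0,0,0,0,0,0]}' 45
python3 - <<'E'
from h import *
from rig import bot
c=bot.capture("wrist");im=c["color"][...,::-1].copy();cv2.imwrite("pics/w6.png",im);np.save('w6.npy',c['pose']);print(bot.read_state()['position'])
cv2.imwrite("pics/w6z.png",cv2.resize(im[:240,130:390],None,fx=2.5,fy=2.5,interpolation=cv2.INTER_CUBIC))
E
```

```text
time_s: 8.78
position: [0.5437, -0.2012, 0.2193]
tcp_rot: [[-0.0, 0.998, 0.069], [0.0, 0.069, -0.998], [-1.0, -0.0, -0.0]]
force: [-0.2, 0.3, -0.2]
opening: 0.516
[ 0.54364029 -0.20278356  0.21940474]
```

View pics/w6.png

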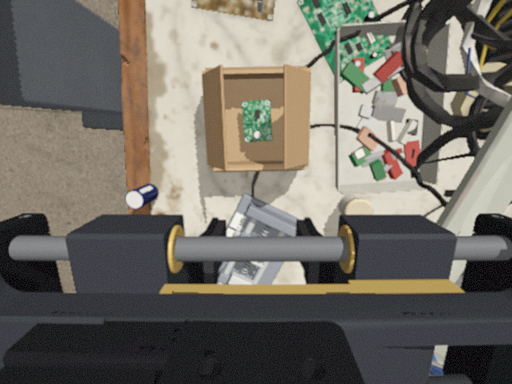

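View pics/w6z.png

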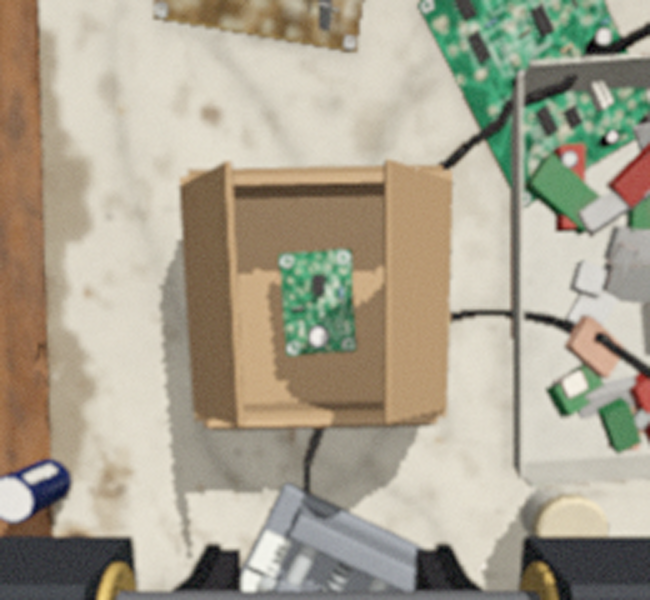

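Run:
```python
from h import *
np.set_printoptions(precision=4,suppress=True)
T=np.load('w6.npy');f=lambda p,z:onz('wrist',(p[0]/2.5+130-.3,p[1]/2.5-.3),z,T)
B=[f(p,.024) for p in[(279,256),(354,250),(356,352),(288,357)]];print('board',np.array(B),np.mean(B,0))
for a,b in((0,3),(1,2)):
  d=B[a]-B[b];print('y dir',np.degrees(np.arctan2(-d[0],d[1])),np.linalg.norm(d))
print(np.linalg.norm(B[0]-B[1]))
for n,p in dict(nl=(183,185),nr=(197,420),fl=(450,168),fr=(442,422)).items(): print(n,f(p,.045))
# flap free edges: intersect ray with plane? sample x at angles via z
for n,p in dict(nl=(229,163),nr=(238,425),fl=(388,162),fr=(386,424)).items(): print(n,[f(p,z)[:2].round(4).tolist() for z in(.085,.09,.095,.1)])
# same from the side view: flap tips at the -y end
print(tri(ray('side',sz(391,22)),ray('wrist',(386/2.5+129.7,162/2.5-.3),T)),tri(ray('side',sz(284,24)),ray('wrist',(229/2.5+129.7,163/2.5-.3),T)))
```

```text
board [[ 0.5122 -0.1049  0.024 ]
 [ 0.549  -0.0995  0.024 ]
 [ 0.5539 -0.1487  0.024 ]
 [ 0.5194 -0.1537  0.024 ]] [ 0.5336 -0.1267  0.024 ]
y dir 8.377588079789549 0.049285360592827246
y dir 5.703384715640001 0.04946246561552146
0.03712911701686137
nl [ 0.4687 -0.0789  0.045 ]
nr [ 0.4776 -0.186   0.045 ]
fl [ 0.5888 -0.0634  0.045 ]
fr [ 0.5978 -0.1785  0.045 ]
nl [[0.4953, -0.0764], [0.4961, -0.0774], [0.4968, -0.0784], [0.4976, -0.0794]]
nr [[0.5029, -0.1805], [0.5035, -0.1797], [0.5041, -0.1789], [0.5047, -0.1781]]
fl [[0.5579, -0.0717], [0.5576, -0.0728], [0.5572, -0.0739], [0.5569, -0.075]]
fr [[0.5665, -0.1756], [0.566, -0.1749], [0.5655, -0.1742], [0.565, -0.1734]]
(array([ 0.5568, -0.0728,  0.09  ]), np.float64(9.032692463604166e-05)) (array([ 0.4957, -0.0776,  0.0909]), np.float64(0.0010012379316550397))
```

The wrist view gives a board centre of (0.5336,-0.127) with yaw about 7° and a carton yaw of about 4.3°. The flap free edges stand at about ±31 mm. I'll enter narrow between the flaps and open outwards.

```bash
python3 -m inch '{"dp":[[0,-1,-20],[0,-2,-28],[0,-2,-27],[0,0,0],[30,0,0],[30,0,0],[30,0,0],[30,0,0],[20,0,0],[8,0,0],[0,0,0]],"yaw":[0,0,0,0,0,0,0,0,0,0,0]}' 10
python3 -m inch '{"dp":[[0,0,0],[0,0,0],[0,0,0],[0,0,0],[0,0,0],[0,0,0],[0,0,0],[0,0,0]],"yaw":[0,0,0,0,0,0,0,0]}' 87
python3 - <<'E'
from h import *
from rig import bot
c=bot.capture("side");im=c["color"][...,::-1].copy()
cv2.imwrite("pics/s7z.png",cv2.resize(im[140:270,190:340],None,fx=4,fy=4,interpolation=cv2.INTER_CUBIC))
E
```

```text
time_s: 9.75
position: [0.5322, -0.1299, 0.0694]
tcp_rot: [[-0.003, 0.998, 0.066], [0.001, 0.066, -0.998], [-1.0, -0.003, -0.002]]
force: [-0.2, -0.8, 0.2]
opening: 0.117
time_s: 10.42
position: [0.5335, -0.1288, 0.0722]
tcp_rot: [[0.001, 0.998, 0.069], [-0.001, 0.069, -0.998], [-1.0, 0.001, 0.001]]
force: [1.2, -0.7, 0.7]
opening: 0.631
```

View pics/s7z.png

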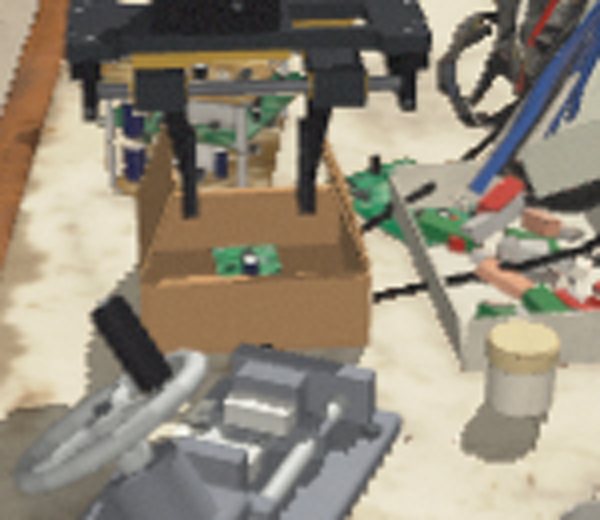

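The side view shows both fingers between the flaps, with tips at (190,215) and (306,212), still opening. I'll sweep near, then far.

```bash
python3 -m inch '{"dp":[[0,0,0],[0,0,0],[0,0,0],[0,0,0],[0,0,0],[0,-4,0],[0,-5,0],[0,-5,0],[0,-5,0],[0,0,0],[0,0,0]],"yaw":[0,0,0,0,0,0,0,0,0,0,0]}' 87
python3 -m inch '{"dp":[[0,6,0],[0,7,0],[0,7,0],[0,6,0],[0,5,0],[0,4,0],[0,4,0],[0,0,0],[0,0,0]],"yaw":[0,0,0,0,0,0,0,0,0]}'
python3 - <<'E'
from h import *
from rig import bot
c=bot.capture("side");im=c["color"][...,::-1].copy()
cv2.imwrite("pics/s8z.png",cv2.resize(im[140:270,190:340],None,fx=4,fy=4,interpolation=cv2.INTER_CUBIC))
E
```

```text
time_s: 11.38
position: [0.5134, -0.1299, 0.0714]
tcp_rot: [[-0.001, 0.998, 0.068], [0.0, 0.068, -0.998], [-1.0, -0.001, -0.001]]
force: [-0.5, -0.3, 0.2]
opening: 0.998
time_s: 12.13
position: [0.5536, -0.1274, 0.0715]
tcp_rot: [[0.001, 0.998, 0.069], [-0.0, 0.069, -0.998], [-1.0, 0.001, 0.0]]
force: [-0.2, 0.1, 0.0]
opening: 0.997
```

View pics/s8z.png

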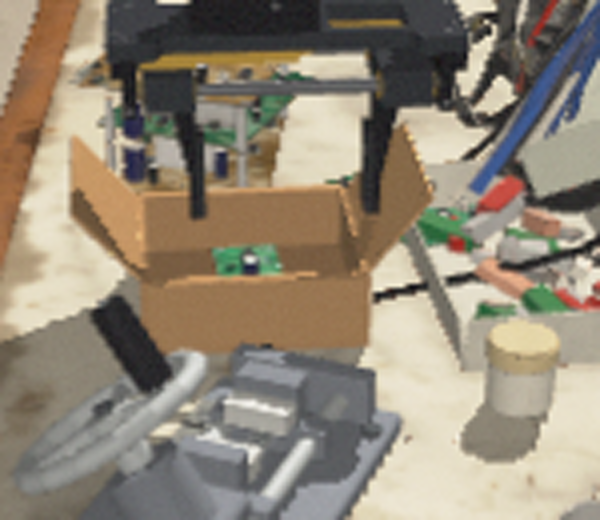

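Both flaps now lean out, near about 130° and far about 120°. I'll push them a little further so the gripper body clears them.

```bash
python3 -m inch '{"dp":[[0,0,0],[4,3,0],[0,4,0],[0,3,0],[0,0,0],[0,-12,0],[0,-12,0],[0,-12,0],[0,-10,0],[0,-6,0],[0,-4,0],[0,-3,0],[0,0,0]],"yaw":[0,0,0,0,0,0,0,0,0,0,0,0,0]}' 87
python3 - <<'E'
from h import *
from rig import bot
c=bot.capture("side");im=c["color"][...,::-1].copy()
cv2.imwrite("pics/s9z.png",cv2.resize(im[140:270,190:340],None,fx=4,fy=4,interpolation=cv2.INTER_CUBIC))
s=bot.read_state();print(s['position'],s['tcp_rot'].T@(np.array([.5334,-.1272,.12])-s['position'])*1e3)
E
```

```text
time_s: 13.27
position: [0.5056, -0.1311, 0.0679]
tcp_rot: [[0.003, 0.998, 0.068], [-0.001, 0.068, -0.998], [-1.0, 0.003, 0.001]]
force: [1.7, 1.5, 0.4]
opening: 1.0
[ 0.50556753 -0.13112431  0.06787241] [-52.06029223  28.16412871  -1.95956091]
```

View pics/s9z.png

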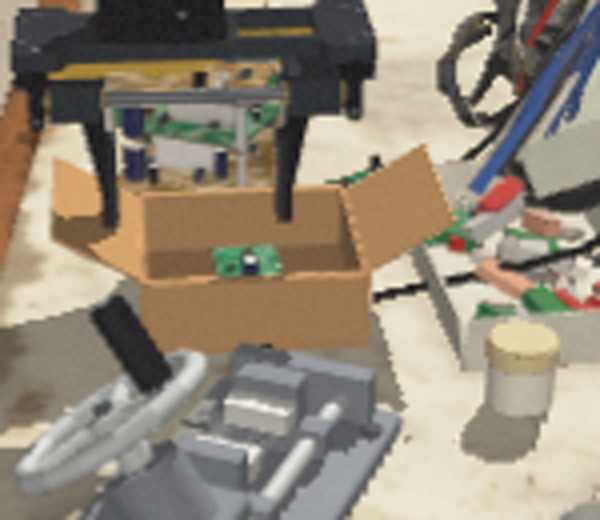

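```bash
python3 -m inch '{"dp":[[0,9,0],[0,10,-1],[0,9,-1],[0,0,0],[0,0,0],[0,0,0],[0,0,0],[10,0,0],[12,0,0],[0,0,0]],"yaw":[-1,-1,-1.2,0,0,0,0,0,0,0]}' 58
python3 - <<'E'
from h import *
from rig import bot
s=bot.read_state();print(s['position'],s['tcp_rot'].T@(np.array([.5334,-.1272,.0235])-s['position'])*1e3,s['force'])
c=bot.capture("side");im=c["color"][...,::-1].copy()
cv2.imwrite("pics/s10z.png",cv2.resize(im[140:270,190:340],None,fx=4,fy=4,interpolation=cv2.INTER_CUBIC))
E
```

```text
time_s: 14.15
position: [0.5303, -0.1258, 0.0434]
tcp_rot: [[-0.004, 0.992, 0.124], [0.002, 0.124, -0.992], [-1.0, -0.004, -0.002]]
force: [-0.7, -0.5, -0.2]
opening: 0.665
[ 0.53028828 -0.12577104  0.04337457] [19.85968784  2.98319342  1.84839168] [-0.6767874  -0.52891689 -0.16024311]
```

View pics/s10z.png

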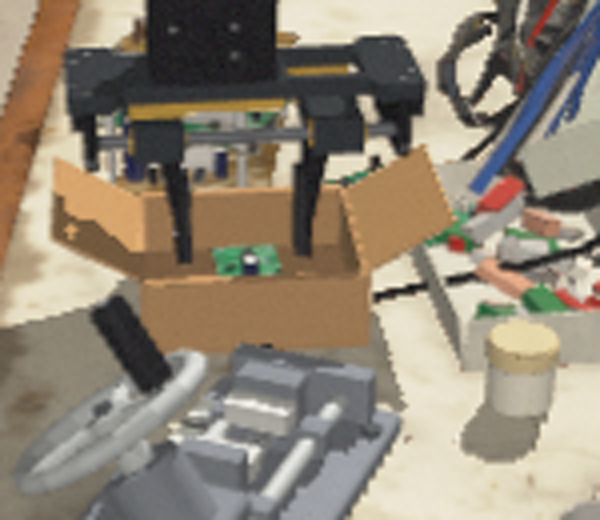

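```bash
python3 -m inch '{"dp":[[5,2,1],[8,0,0],[5,0,0],[2,0,0],[0,0,0]],"yaw":[0,0,0,0,0]}' 58
python3 - <<'E'
from h import *
from rig import bot
s=bot.read_state();print(s['tcp_rot'].T@(np.array([.5334,-.1272,.0235])-s['position'])*1e3,s['force'])
E
python3 -m inch '{"dp":[[0,0,0],[0,0,0],[0,0,0],[0,0,0],[0,0,0],[0,0,0]],"yaw":[0,0,0,0,0,0]}' 0
python3 - <<'E'
from h import *
from rig import bot
s=bot.read_state();print(s['position'])
c=bot.capture("side");im=c["color"][...,::-1].copy()
cv2.imwrite("pics/s11z.png",cv2.resize(im[140:270,190:340],None,fx=4,fy=4,interpolation=cv2.INTER_CUBIC))
E
```

```text
time_s: 14.62
position: [0.5336, -0.1269, 0.0247]
tcp_rot: [[-0.001, 0.992, 0.124], [0.001, 0.124, -0.992], [-1.0, -0.001, -0.001]]
force: [0.4, 0.4, -0.2]
opening: 0.668
[ 1.24043755 -0.26581566  0.30961649] [ 0.39428319  0.41658367 -0.19649452]
time_s: 15.12
position: [0.5343, -0.1271, 0.0257]
tcp_rot: [[0.0, 0.992, 0.124], [-0.0, 0.124, -0.992], [-1.0, 0.0, 0.0]]
force: [-0.5, 0.9, -0.1]
opening: 0.401
[ 0.53426339 -0.12712439  0.0257205 ]
```

View pics/s11z.png

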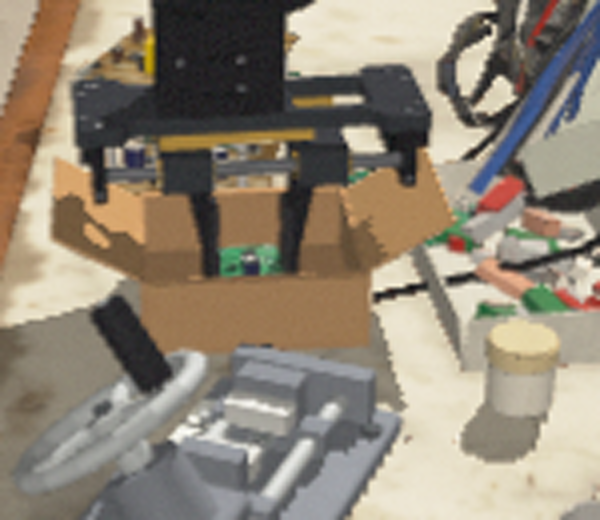

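The fingers stopped at about 35 mm, so the board is gripped: the fingers at x=210 and x=292 frame it in the side view. Lifting.

```bash
python3 -m inch '{"dp":[[0,0,0],[0,0,0],[0,0,0],[-4,0,0],[-8,0,0],[-15,0,0],[-25,0,0],[-30,0,0],[-30,0,0],[-20,0,0],[0,0,0],[0,0,0]],"yaw":[0,0,0,0,0,0,0,0,0,0,0,0]}' 0
python3 - <<'E'
from h import *
from rig import bot
s=bot.read_state();print(s['position'],s['opening'],s['force'])
for n in('side','top'):
  c=bot.capture(n);im=c["color"][...,::-1].copy();cv2.imwrite(f"pics/{n}12.png",im)
im=cv2.imread('pics/side12.png')
cv2.imwrite("pics/s12z.png",cv2.resize(im[120:270,190:340],None,fx=4,fy=4,interpolation=cv2.INTER_CUBIC))
E
```

```text
time_s: 16.17
position: [0.5347, -0.1273, 0.159]
tcp_rot: [[0.003, 0.992, 0.124], [-0.001, 0.124, -0.992], [-1.0, 0.003, 0.002]]
force: [-0.7, -0.3, -0.8]
opening: 0.405
[ 0.53469943 -0.12731172  0.15898016] 0.4046484958835787 [-0.66993414 -0.27910413 -0.80528873]
```

View pics/s12z.png

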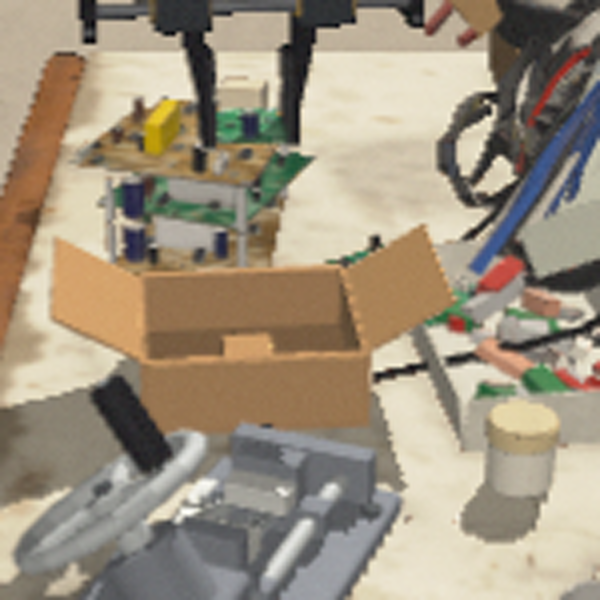

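View pics/top12.png

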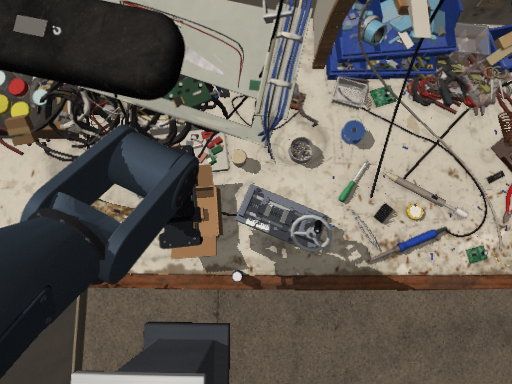

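The board is held flat between the fingers, seen at (250,123), and the carton is empty with both flaps leaning out. Next I rotate to the holder and look before placing.

```bash
python3 -m inch '{"dp":[[-8,0,0],[-8,0,0],[-8,0,0],[-8,0,0],[-8,0,0],[0,0,0]],"yaw":[6,6,6,6,5.8,0]}'
python3 - <<'E'
from h import *
from rig import bot
s=bot.read_state();R=s['tcp_rot'];print(s['position'],np.degrees(np.arctan2(R[1,1],R[0,1])))
for y in(-.075,.0115): print(R.T@(HR@[0,y,.2]+HT-s['position'])*1e3)
E
```

```text
time_s: 16.77
position: [0.534, -0.127, 0.197]
tcp_rot: [[-0.001, 0.922, -0.387], [0.0, -0.387, -0.922], [-1.0, -0.001, -0.0]]
force: [0.8, 0.4, 0.2]
opening: 0.404
[ 0.53402574 -0.12702459  0.19702299] -22.756104030036095
[ -3.05626036  76.14836996 271.79129064]
[ -3.05002825  75.98818381 185.29143919]
```

```bash
python3 -m inch '{"dp":[[0,5,18],[0,8,28],[0,8,28],[0,8,28],[0,8,28],[0,8,28],[0,8,28],[0,8,28],[0,8,28],[0,7,20],[0,0,10],[0,0,0],[0,0,0]],"yaw":[0,0,0,0,0,0,0,0,0,0,0,0,0]}'
python3 - <<'E'
from h import *
from rig import bot
c=bot.capture("wrist");im=c["color"][...,::-1].copy();cv2.imwrite("pics/w13.png",im);np.save('w13.npy',c['pose']);print(bot.read_state()['position'])
cv2.imwrite("pics/w13z.png",cv2.resize(im[80:230,165:365],None,fx=4,fy=4,interpolation=cv2.INTER_CUBIC))
E
```

```text
time_s: 17.85
position: [0.4986, -0.4062, 0.1959]
tcp_rot: [[-0.002, 0.923, -0.385], [0.003, -0.385, -0.923], [-1.0, -0.003, -0.002]]
force: [-0.2, 0.1, -0.5]
opening: 0.406
[ 0.49893032 -0.40547806  0.19627519]
```

View pics/w13.png

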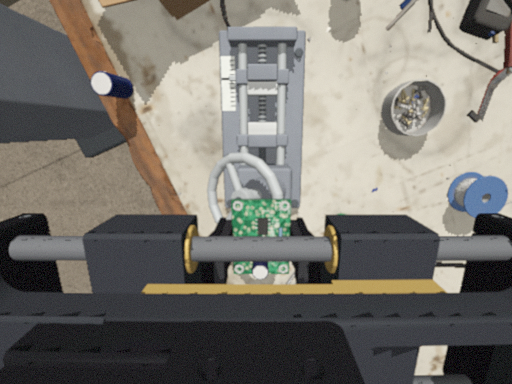

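View pics/w13z.png

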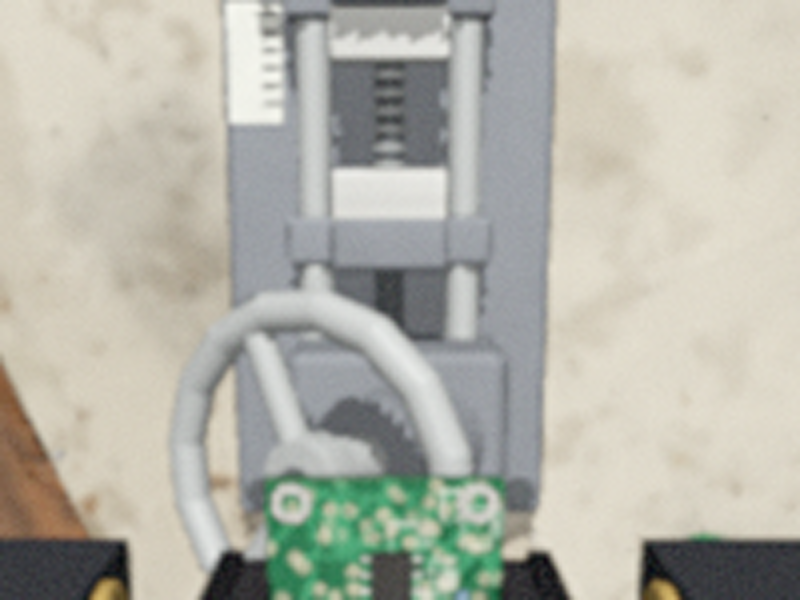

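```bash
python3 - <<'E'
from h import *
np.set_printoptions(precision=2,suppress=True)
from rig import bot
T=np.load('w13.npy');f=lambda p,z:onz('wrist',(p[0]/4+165-.375,p[1]/4+80-.375),z,T)
h=lambda p,z:(HR.T@(f(p,z)-HT))*1e3
for n,p,z in [('fix ledge inner L(-16,-3)',(333,168),.045),('R(16,-3)',(446,168),.045),('slide ledge inner L(-16,26)',(333,57),.045),('R(16,26)',(448,61),.045),('fix lip L -16',(332,217),.047),('fix lip R',(446,220),.047)]: print(n,h(p,z))
g=lambda p:onz('wrist',(p[0]/4+165-.375,p[1]/4+80-.375),.0,T)
print('plate x=+-50 edges z12',h((229,200),.012),h((549,200),.012),h((236,400),.012),h((543,400),.012))
print('sliding lip full',(HR.T@(onz('wrist',(262,80),.053,T)-HT))*1e3)
s=bot.read_state();R=s['tcp_rot'];P0=s['position']
for p in [(270,479),(508,477)]:
  print('board corner in tool',R.T@(f(p,P0[2]-.0015)-P0)*1e3)
for p in [(236,274),(292,274)]: print('back',R.T@(onz('wrist',p,P0[2]-.0015,T)-P0)*1e3)
E
python3 - <<'E'
import cv2
im=cv2.imread('pics/w13.png');cv2.imwrite("pics/w13b.png",cv2.resize(im[15:165,200:330],None,fx=4,fy=4,interpolation=cv2.INTER_CUBIC))
cv2.imwrite("pics/w13c.png",cv2.resize(im[190:290,200:330],None,fx=6,fy=6,interpolation=cv2.INTER_CUBIC))
E
```

```text
fix ledge inner L(-16,-3) [-16.33  -0.36  45.  ]
R(16,-3) [14.59 -0.33 45.  ]
slide ledge inner L(-16,26) [-16.04  28.39  45.  ]
R(16,26) [14.73 27.4  45.  ]
fix lip L -16 [-16.64 -13.43  47.  ]
fix lip R [ 14.68 -14.2   47.  ]
plate x=+-50 edges z12 [-49.91  -9.03  12.  ] [47.93 -8.92 12.  ] [-49.75 -71.22  12.  ] [ 48.35 -71.05  12.  ]
sliding lip full [-0.97 40.98 53.  ]
board corner in tool [  1.6  -17.75 -25.25]
board corner in tool [  1.51  17.36 -25.59]
back [  1.5  -16.6   23.93]
back [ 1.39 19.04 23.87]
```

View pics/w13b.png

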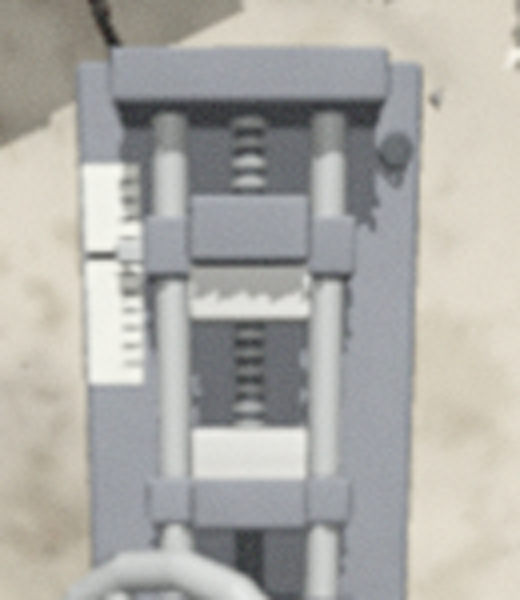

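View pics/w13c.png

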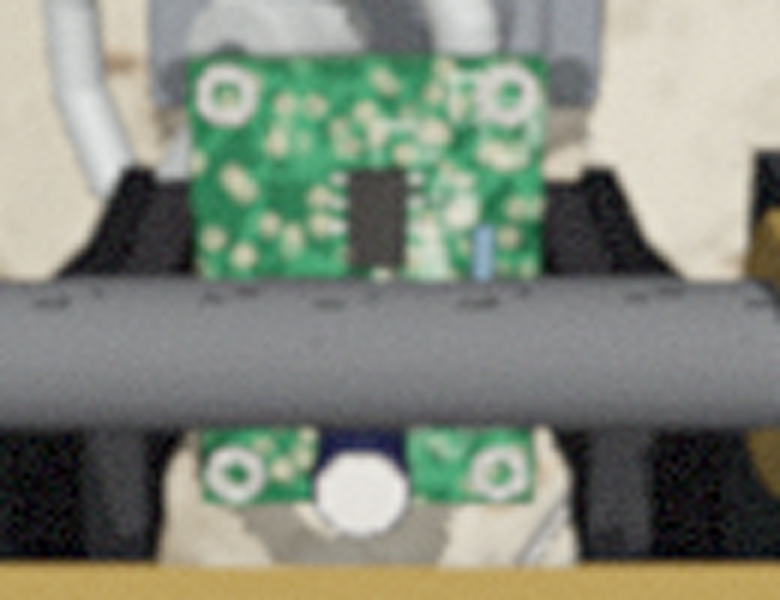

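Run:
```python
from h import *
im=cv2.imread('pics/top12.png');cv2.imwrite("pics/t12z.png",cv2.resize(im[180:240,240:320],None,fx=10,fy=10,interpolation=cv2.INTER_CUBIC))
```

```text
(no output)
```

View pics/t12z.png

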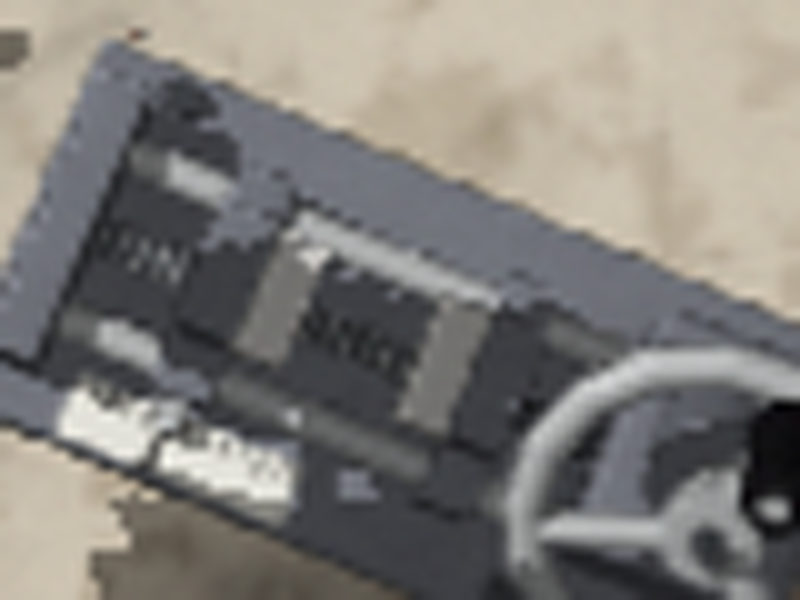

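Run:
```python
from h import *
np.set_printoptions(precision=2,suppress=True)
f=lambda p,z:HR.T@(onz('top',(p[0]/10+240-.45,p[1]/10+180-.45),z)-HT)*1e3
for p in [(318,262),(280,362),(285,240),(240,350),(438,308),(400,412),(492,320),(445,430)]: print(f(p,.045))
```

```text
[11.39 28.69 45.  ]
[-14.57  27.78  45.  ]
[13.22 38.06 45.  ]
[-15.65  37.7   45.  ]
[12.37 -2.12 45.  ]
[-14.43  -3.23  45.  ]
[ 14.76 -15.15  45.  ]
[-14.21 -14.77  45.  ]
```

Board in hand is centred to within 1 mm: corners at tool z -25.4 and +23.9, tool y ±17.5. The ledge views give a seat at holder (-0.9, 12.5), and the pointer (125,250) is at the long mark (100,255).

Run:
```python
from h import *
from rig import bot
s=bot.read_state();R=s['tcp_rot']
print(R.T@(HR@[-.0009,.0125,.0515]+HT-s['position'])*1e3,R)
```

```text
[144.96046519   0.39473637 -85.74752202] [[-0.00177054  0.92324395 -0.38421019]
 [ 0.00307968 -0.38420393 -0.92324312]
 [-0.99999369 -0.00281788 -0.00216305]]
```

```bash
python3 -m inch '{"dp":[[0,0,-15],[0,0,-25],[0,0,-25],[0,0,-21],[0,0,0],[25,0,0],[30,0,0],[30,0,0],[25,0,0],[12,0,0],[0,0,0],[0,0,0]],"yaw":[0,0,0,0,0,0,0,0,0,0,0,0]}'
python3 - <<'E'
from h import *
from rig import bot
np.set_printoptions(precision=2,suppress=True)
s=bot.read_state();R=s['tcp_rot']
print(R.T@(HR@[-.0009,.0125,.0515]+HT-s['position'])*1e3,s['force'])
c=bot.capture("side");im=c["color"][...,::-1].copy();cv2.imwrite("pics/s14.png",im)
cv2.imwrite("pics/s14z.png",cv2.resize(im[190:320,180:330],None,fx=4.5,fy=4.5,interpolation=cv2.INTER_CUBIC))
c=bot.capture("wrist");im=c["color"][...,::-1].copy();cv2.imwrite("pics/w14.png",im);np.save('w14.npy',c['pose'])
cv2.imwrite("pics/w14z.png",cv2.resize(im[120:300,170:370],None,fx=3.3,fy=3.3,interpolation=cv2.INTER_CUBIC))
E
```

```text
time_s: 18.9
position: [0.5328, -0.3273, 0.0756]
tcp_rot: [[-0.0, 0.923, -0.384], [0.0, -0.384, -0.923], [-1.0, -0.001, -0.0]]
force: [0.2, -0.6, -0.3]
opening: 0.404
[24.07 -1.25 -0.81] [ 0.15 -0.63 -0.27]
```

View pics/s14z.png

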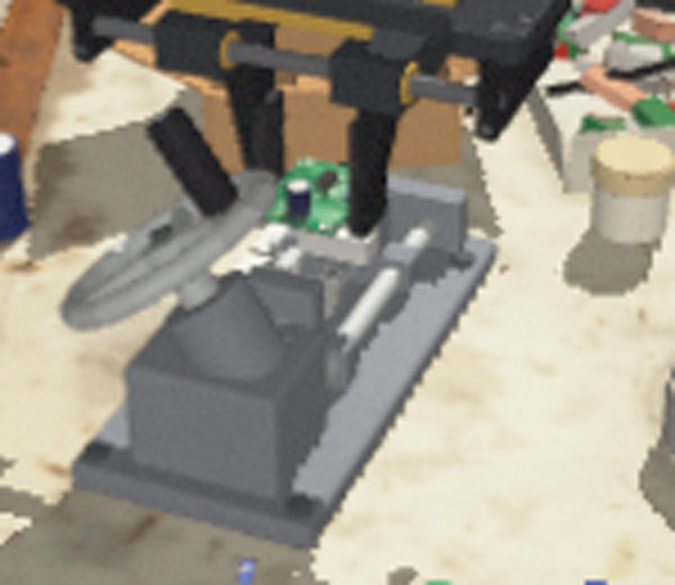

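View pics/w14z.png

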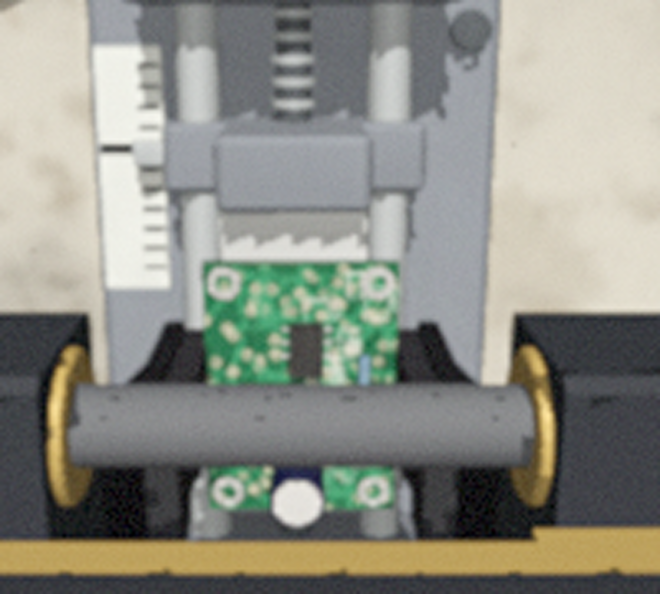

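Run:
```python
from h import *
np.set_printoptions(precision=2,suppress=True)
T=np.load('w14.npy');f=lambda p,z:HR.T@(onz('wrist',(p[0]/3.3+170-.35,p[1]/3.3+120-.35),z,T)-HT)*1e3
print('lip',f((217,209),.053),f((368,211),.053))
for p in[(204,264),(399,264),(210,508),(397,508)]: print('board',f(p,.0738))
```

```text
lip [-16.38  42.42  53.  ] [14.16 42.04 53.  ]
board [-16.97  36.56  73.8 ]
board [18.29 36.59 73.8 ]
board [-17.1  -12.75  73.8 ]
board [ 19.37 -12.74  73.8 ]
```

The lip edge at (217,209) and the board edge at (204,264) put the board about 3 mm short of centre in y and 2 mm off in x. I'll correct it, go lower and re-check.

```bash
python3 -m inch '{"dp":[[6,-1.8,-2.5],[6,0,0],[2,0,0],[0,0,0],[0,0,0],[0,0,0]],"yaw":[0,0,0,0,0,0]}'
python3 - <<'E'
from h import *
from rig import bot
np.set_printoptions(precision=2,suppress=True)
c=bot.capture("wrist");im=c["color"][...,::-1].copy();cv2.imwrite("pics/w15.png",im);np.save('w15.npy',c['pose'])
cv2.imwrite("pics/w15z.png",cv2.resize(im[120:300,170:370],None,fx=3.3,fy=3.3,interpolation=cv2.INTER_CUBIC))
c=bot.capture("side");im=c["color"][...,::-1].copy()
cv2.imwrite("pics/s15z.png",cv2.resize(im[210:280,220:310],None,fx=8,fy=8,interpolation=cv2.INTER_CUBIC))
E
```

```text
time_s: 19.5
position: [0.532, -0.3251, 0.0615]
tcp_rot: [[0.0, 0.923, -0.385], [-0.0, -0.385, -0.923], [-1.0, 0.0, 0.0]]
force: [0.5, -0.5, 0.0]
opening: 0.406
```

View pics/w15z.png

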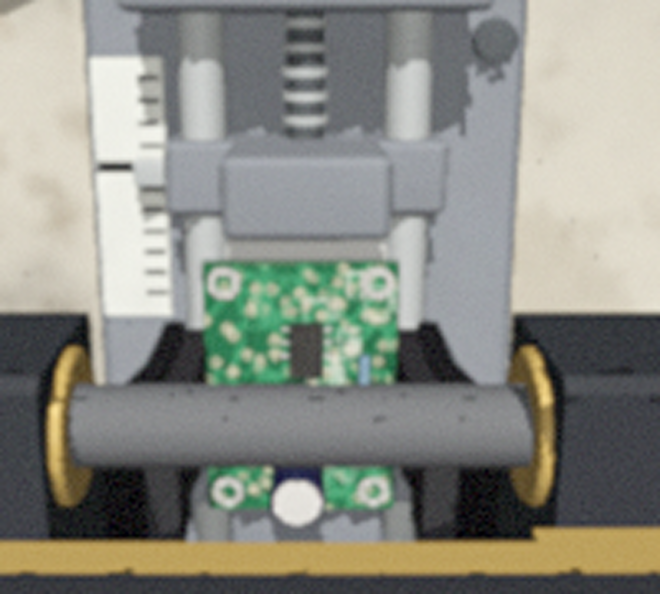

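View pics/s15z.png

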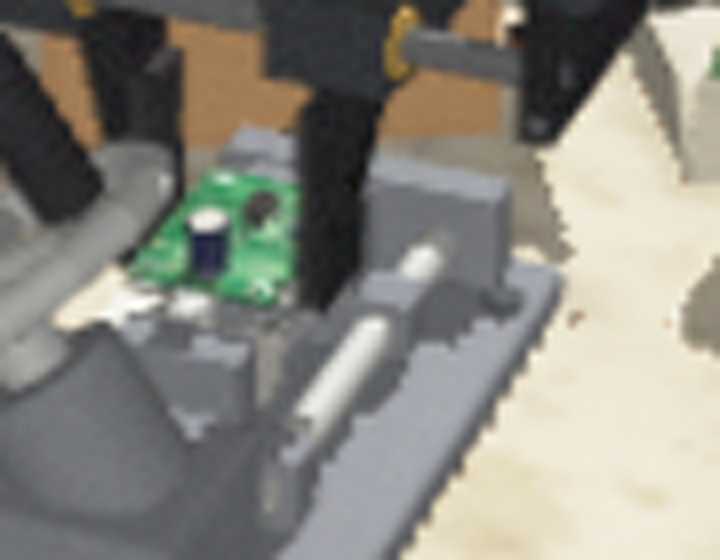

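Run:
```python
from h import *
from rig import bot
np.set_printoptions(precision=2,suppress=True)
T=np.load('w15.npy');f=lambda p,z:HR.T@(onz('wrist',(p[0]/3.3+170-.35,p[1]/3.3+120-.35),z,T)-HT)*1e3
print('lip',f((227,237),.053),f((388,238),.053))
s=bot.read_state();z=s['position'][2]-.0017;print(s['position'],(HR.T@(s['position']-HT))*1e3)
for p in[(204,264),(399,264),(210,508),(397,508)]: print('board',f(p,z))
```

```text
lip [-15.75  42.35  53.  ] [14.23 42.17 53.  ]
[ 0.53 -0.33  0.06] [-1.18 13.3  61.63]
board [-19.38  39.02  59.93]
board [15.61 39.04 59.93]
board [-19.54  -9.9   59.93]
board [16.64 -9.88 59.93]
```

```bash
python3 -m inch '{"dp":[[2,0.8,-0.6],[3,0,0],[3,0,0],[1,0,0],[0,0,0],[0,0,0]],"yaw":[0,0,0,0,0,0]}'
python3 - <<'E'
from h import *
from rig import bot
np.set_printoptions(precision=2,suppress=True)
c=bot.capture("wrist");im=c["color"][...,::-1].copy();np.save('w16.npy',c['pose'])
cv2.imwrite("pics/w16z.png",cv2.resize(im[120:300,170:370],None,fx=3.3,fy=3.3,interpolation=cv2.INTER_CUBIC))
c=bot.capture("side");im=c["color"][...,::-1].copy()
cv2.imwrite("pics/s16z.png",cv2.resize(im[210:280,220:310],None,fx=8,fy=8,interpolation=cv2.INTER_CUBIC))
s=bot.read_state();print((HR.T@(s['position']-HT))*1e3,s['force'])
E
```

```text
time_s: 20.1
position: [0.5328, -0.3246, 0.0522]
tcp_rot: [[-0.0, 0.923, -0.385], [0.0, -0.385, -0.923], [-1.0, -0.0, -0.0]]
force: [-0.7, 0.2, -0.6]
opening: 0.404
[-0.53 13.98 52.46] [ 0.22 -0.22 -0.33]
```

View pics/w16z.png

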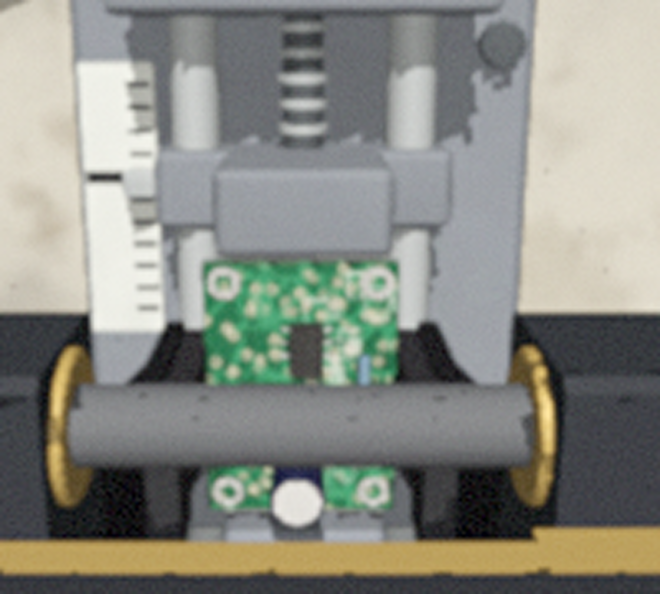

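View pics/s16z.png

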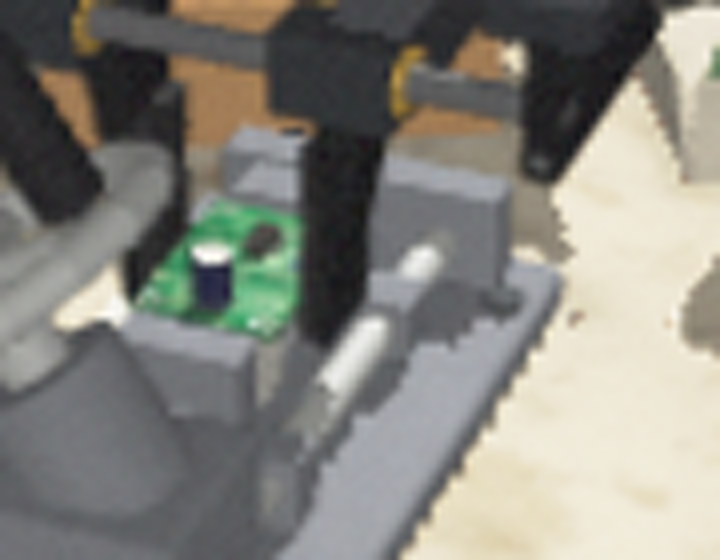

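The board has dropped between the lips: the fixed lip now hides its edge at (200,330), with no contact force yet. I'll lower the last bit.

```bash
python3 -m inch '{"dp":[[1,0,0],[0.7,0,0],[0,0,0],[0,0,0]],"yaw":[0,0,0,0]}'
python3 -m inch '{"dp":[[0,0,0],[0,0,0],[0,0,0],[0,0,0],[0,0,0]],"yaw":[0,0,0,0,0]}' 52
python3 - <<'E'
from h import *
from rig import bot
c=bot.capture("side");im=c["color"][...,::-1].copy()
cv2.imwrite("pics/s17z.png",cv2.resize(im[210:280,220:310],None,fx=8,fy=8,interpolation=cv2.INTER_CUBIC))
E
```

```text
time_s: 20.53
position: [0.5329, -0.3248, 0.0508]
tcp_rot: [[0.0, 0.923, -0.385], [-0.0, -0.385, -0.923], [-1.0, 0.0, -0.0]]
force: [-0.0, 1.4, -0.8]
opening: 0.401
time_s: 20.95
position: [0.5329, -0.3248, 0.0508]
tcp_rot: [[0.0, 0.923, -0.385], [-0.0, -0.385, -0.923], [-1.0, 0.0, 0.0]]
force: [-0.2, 0.4, 0.1]
opening: 0.585
```

View pics/s17z.png

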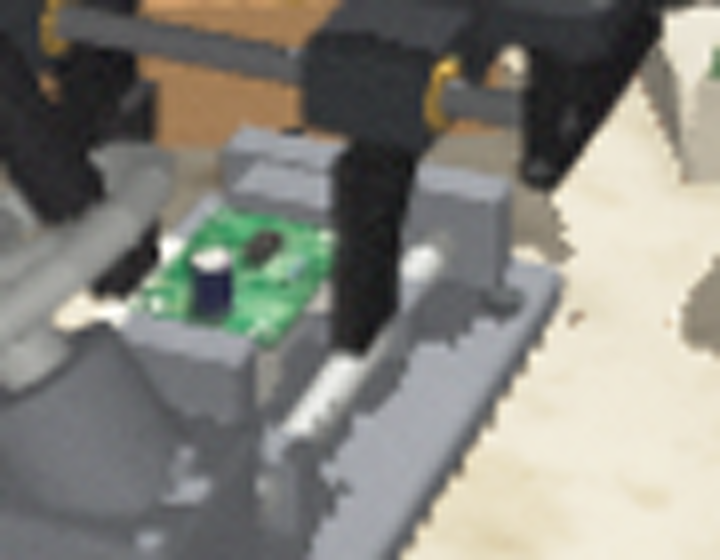

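The board lies flat between the lips at about (235,275) and the fingers are clear of it. I'll raise the gripper and check.

```bash
python3 -m inch '{"dp":[[-8,0,0],[-20,0,0],[-30,0,0],[-35,0,0],[-35,0,0],[-10,0,30],[0,0,35],[0,0,20],[0,0,0],[0,0,0]],"yaw":[0,0,0,0,0,0,0,0,0,0]}'
python3 - <<'E'
from h import *
from rig import bot
for n in("side","wrist"):
  c=bot.capture(n);im=c["color"][...,::-1].copy();cv2.imwrite(f"pics/{n}18.png",im);np.save(n+'18.npy',c['pose'])
im=cv2.imread("pics/side18.png");cv2.imwrite("pics/s18z.png",cv2.resize(im[165:315,165:365],None,fx=4,fy=4,interpolation=cv2.INTER_CUBIC))
im=cv2.imread("pics/wrist18.png");cv2.imwrite("pics/w18z.png",cv2.resize(im[0:150,180:340],None,fx=4,fy=4,interpolation=cv2.INTER_CUBIC))
E
```

```text
time_s: 21.83
position: [0.4995, -0.404, 0.1893]
tcp_rot: [[0.001, 0.922, -0.387], [0.0, -0.387, -0.922], [-1.0, 0.001, -0.0]]
force: [-0.2, 0.1, -0.1]
opening: 0.598
```

View pics/s18z.png

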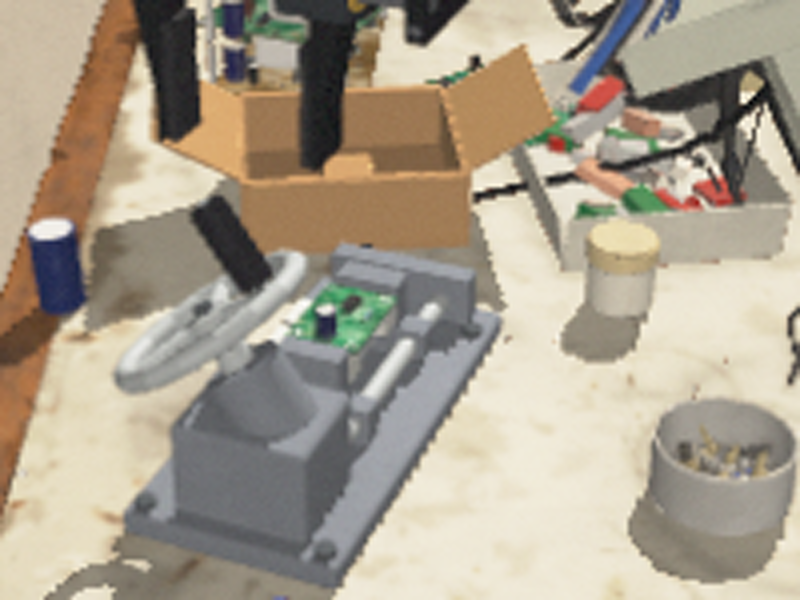

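View pics/w18z.png

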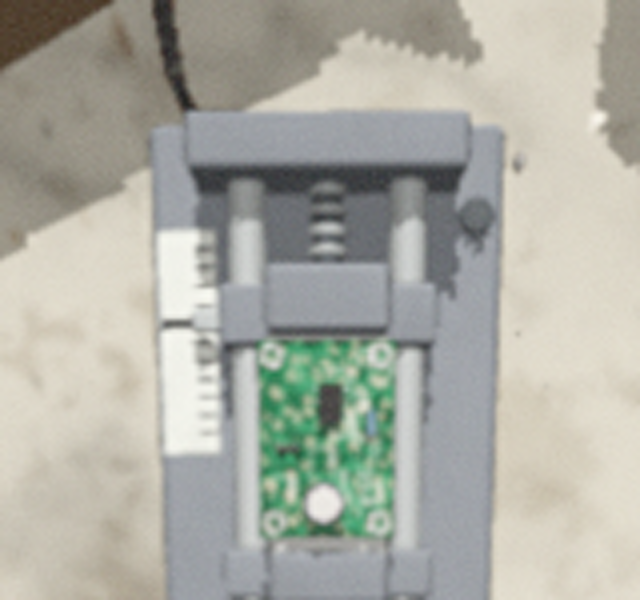

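The board lies between the lips (y 340–540), centred in x (260–396 against the jaw's 268–388). The pointer is at the mark (190,325), the flaps are wide open and the bystanders haven't moved. Handing in.

```bash
python3 -c "
from rig import bot
print(bot.read_state()['force']);print(bot.hand_in())"
```

```text
[ 0.48978432 -0.05761233 -0.18338171]
the job is handed in; nothing more can be done
None
```

I handed the job in at about 22 s of the 72 s allowed; the hand-in reports no verdict, so the result below rests on my own last checks. I cranked the handwheel about 452° counter-clockwise to bring the jaw to the long mark. Then I pushed both carton flaps outwards, lifted the board by its 36 mm sides and laid it on the two ledges.

**Last checks:**
- **Jaw:** the pointer stands at the long mark in the final wrist picture.
- **Flaps:** both lean well outwards, roughly 130° or more, judged by eye from the side view.
- **Board:** it lies component side up between the lips and centred across the jaws, and it looks flat.
- **Bystanders:** the jar, tin and capacitor look unmoved in the side view; I did not measure their positions again.
- **Robot:** the gripper is clear of everything and the force reading is under 1 N.

**Disagreement:** the camera estimates of the seat position along the screw differed by up to about 2 mm. I used the position of the sliding lip relative to the board in the close-up wrist view, and the board went in between the lips with only about 1 N of contact force.

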